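Set up a load cell for its dead-weight check

ROBOT

A 7-joint arm with a two-finger parallel gripper is mounted at the origin on the work surface. World frame = base frame: x ahead of the robot, y to its left, z up, the work surface at z = 0. Lengths are in m, angles in rad, forces in N, time in s.
With the tool pointing down it reaches from about 0.35 to 0.9 m from the base axis. Payload 8.1 kg.
Tool frame: the origin (TCP) lies on the centre line of the jaws, within the pads' length; the fingertips stand 17 mm ahead of it and the grasp point (between the pads) lies 2 mm behind it; z points along the fingers, y is the direction in which the jaws open and shut (so a half turn about z gives the same grasp; the last joint's range is limited). The gripper opens to 92 mm and grips with 3 to 60 N. Pads are 19 mm wide; open, the fingers measure 130 mm over their backs; the gripper's body (75 mm by 190 mm) begins 47 mm behind the grasp point.
Start: joints at [1.051, 0.434, 0.025, 1.573, -0.012, 1.134, -0.075], TCP at [0.253, -0.572, 0.244] pointing down, gripper open.
Joint ranges: [-2.62, 2.62], [-0.44, 2.09], [-1.27, 1.32], [0.08, 2.57], [-1.32, 4.46], [0.12, 2], [-2.74, 2.74]. Speed limits (rad/s): [2.22, 2.22, 3.01, 3.01, 3.14, 3.14, 3.14].

INTERFACE

Orientations are given as a rotation vector (axis times angle).
In Python, from cell import arm, imaging, job gives the robot as it stands.
- The arm moves only by the tool jog_arm, never from a script. Its argument "moves" is a list of rows, each an object with "fingers": the closure, from -1 (fully open) to 1 (shut); "xyz": the shift along the tool's x, y, z in cm, a list of three; "angular": the turn, a rotation vector about the tool's x, y, z in rad, a list of three. In form: [{"fingers": fingers, "xyz": [dx, dy, dz], "angular": [ax, ay, az]}, ...]. A call has 1 to 12 rows; each row is the pose to reach, as a shift and turn from the pose commanded when the call began, along the tool's axes at that moment; what a row does not reach only later rows make up. A row lasts 1/8 s, in which the tool goes at most 62.5 mm and 10.7 degrees, less where a joint would pass 70% of its speed; a pose out of reach is approached as far as the arm can. A call with a gripper value outside its range is refused whole. The fingers move at their own pace and stop on an object; "grip_force" is the grip in N (left out, the last holds). Time passes only in rows, so rows that repeat a pose let the fingers close. It gives the time, the measured TCP pose, the force and the opening at its end, in the units of the state.
- arm.observe(): the state, without advancing time (a new reading comes with each control period).
- imaging.get_image(name): name is "scene" or "top" or "wrist"; returns the picture (400x640x3 uint8, red, green, blue); there is no depth.
- imaging.camera_params(name): a dict with "fx", "fy", "cx", "cy" (pixels), "rvec" (rotation vector, rad) and "tvec" (3), from world to camera coordinates, as OpenCV has them; the wrist camera has in their place "hand_eye" (4x4, takes a point from camera to tool coordinates, whose origin is the TCP and whose axes are the flange's). Camera axes: x right, y down, z forward; pixel columns grow to the right and rows downward; lengths in m; the calibration is good to about 2 mm. A picture is of the moment at which its call begins: read the wrist's pose just before it. camera_params takes no time and is no camera call.
- job.sign_off(): hands the job in, once; it reports no verdict.
The state is a dict: "clock": time; "joints": joint angles; "dq": joint speeds; "joint_efforts": joint torques, N m; "position": TCP position; "ee_rot": TCP orientation; "force": force on the tool from outside, world axes, zero at the start; "ft_torque": the same for the moment, N m; "width": opening from 0.0 (shut) to 1.0 (fully open).
Only numpy, scipy, OpenCV 4.12 (cv2) and the standard library are available. Lean on these libraries where they do the work, as an engineer would, in place of code of your own. Each camera call takes 0.05 s, during which the arm holds its last target. There are 200 camera calls.

TASK

Set up the load cell for its dead-weight check: take the dust cap off the nest and put it in the blue parts tray, then roll the steel ball across the deck with light nudges, never lifting it, until it drops into the nest and sits on all three seats. Swing the hinged load plate down gently so that its pan rests on the ball, press the zero key on the readout while the pan is still empty, and then stand every weight that is out on the bench flat on the pan, side by side. Leave the ball, cap and plate as set and do not disturb the other things on the bench.

Things in the scene. Friction and masses are not known exactly. Their poses are not given: they have to be found in the camera images.
- rig: load-cell rig fixed to the bench, base plate 270 x 270 x 15 mm. Origin on the bench straight below the nest; z up. In its axes a flat ball deck spans x -75 to +145, y -75 to +75 mm, top 50 mm above the bench, with a 4 mm thick rim standing 8 mm above it. The nest is a 41 mm round opening at x = y = 0. Pivot posts, 100 mm high, at x +-58, y +120 mm. The ball starts on the deck's +x part.
- nest (a point): where the ball's centre is when it sits on all three seats: on the nest's axis, 63 mm above the bench (6 mm lower than when the ball rolls on the deck).
- seat_1: hard seat in the nest, a small dome of 4 mm radius, one of three spaced 120 degrees apart, 12 mm from the nest's axis, wholly below the deck's top. Origin: its lowest point.
- seat_2: second seat, as seat_1.
- seat_3: third seat, as seat_1.
- ball: the load ball, polished steel, 38 mm diameter, 0.22 kg, free to roll on the deck. Its origin turns with it as it rolls: use ball_center.
- ball_center (a point): centre of the ball (69 mm above the bench while on the deck).
- dust_cap: white plastic cap lying on the deck over the nest: disc 56 mm diameter and 8 mm high with a round boss on top (20 mm diameter, from 8 to 30 mm above its underside). Origin: centre of its underside; z up.
- parts_tray: open blue plastic tray, 120 mm (its x) x 110 mm (its y), 35 mm high, walls and floor 4 mm, fixed to the bench. Origin: centre of its underside.
- load_plate (a joint): hinge of the load plate (rad): 0 = level, as when the pan rests on the seated ball; grows as the plate swings up; starts upright at 1.55 to 1.75; stops at -0.10 and 1.85. Counterbalanced and damped: stays where left when upright; lower down (below about 1.2) it sinks slowly if let go, under 1.2 rad/s. Takes about 1 N at the handle.
- load_plate_hinge (a point): middle of the hinge axis, 86 mm above the bench at the rig's y = +120 mm. The axis runs along the rig's x.
- load_plate_handle (a point): middle of the handle, a round steel bar 12 mm thick and 76 mm long, parallel to the hinge axis and 245 mm from it, across the end of a U-shaped handle with 44 mm of free space between bar and pan. With the plate level the bar lies at the rig's y = -125 mm, 86 mm above the bench (hinge height).
- pan: the load pan, the flat steel middle of the load plate, 160 mm (x) x 150 mm (y), 8 mm thick, with a rim 5 mm wide and 6 mm high. Origin: centre of its upper face; z is normal to it, away from the nest. When level its centre lies over the nest with the upper face 90 mm above the bench.
- weight_a: stainless knob weight, 500 g: flat round disc 60 mm diameter and 22 mm high with a grip knob on top (20 mm diameter, from 22 to 44 mm above its underside). Stands upright on the bench at the right of the rig. Origin: centre of its underside; z is its own axis, up. May be absent (between two and four weights are out).
- weight_b: stainless knob weight, 200 g: flat round disc 44 mm diameter and 17 mm high with a grip knob on top (20 mm diameter, from 17 to 39 mm above its underside). Stands upright on the bench at the right of the rig. Origin: centre of its underside; z is its own axis, up. May be absent (between two and four weights are out).
- weight_c: stainless knob weight, 200 g: flat round disc 44 mm diameter and 17 mm high with a grip knob on top (20 mm diameter, from 17 to 39 mm above its underside). Stands upright on the bench at the right of the rig. Origin: centre of its underside; z is its own axis, up. May be absent (between two and four weights are out).
- weight_d: stainless knob weight, 100 g: flat round disc 36 mm diameter and 13 mm high with a grip knob on top (20 mm diameter, from 13 to 35 mm above its underside). Stands upright on the bench at the right of the rig. Origin: centre of its underside; z is its own axis, up. May be absent (between two and four weights are out).
- zero_key (a joint): travel of the zero key (m): 0 = up, 0.006 = fully pressed (straight down, about 5 N); it springs back. Pressed counts beyond 0.004.
- zero_key_top (a point): centre of the top of the zero key, grey, round, 24 mm diameter, 77 mm above the bench. It stands on the near half of the top of the readout, a grey box 110 x 120 mm and 55 mm high with a display, fixed to the bench at the left of the rig.
- gauge: bystander: black dial gauge lying on its back, 72 mm diameter, 30 mm high. Leave it alone.
- fitting_1: bystander: brass fitting, 26 mm diameter, 20 mm high, standing among the weights. Leave it alone.
- screwdriver: bystander: screwdriver lying on the bench, 180 mm long. Leave it alone.
- wrench: bystander: wrench lying on the bench, 180 mm long. Leave it alone.
- cleaner: bystander: plastic bottle, 52 mm diameter, 140 mm high. Leave it alone.
Things that resemble listed ones, but are neither listed nor needed, are in the scene too. Leave any orange or yellow look-alike of the weight_c alone.

How it is judged:
By the outcome, as a careful person would: the job done as asked, in the order asked, and still so for the second after the job is handed in, with the robot touching nothing.
Of weight_a, weight_b, weight_c, weight_d only 2 to 4 are there at a start; the rules pass over those that are not, and their reading is None.
At some moment in a run one of weight_a, weight_b, weight_c, weight_d, dust_cap may be knocked a few centimetres aside while the robot is not near it.
Once in a run the grip may slacken for a moment while it holds something.
It also fails if it takes over 210 s, if anything falls off the work surface, if the arm or the gripper's body presses on something with over 40 N, if the wrist force passes 120 N, or if a joint passes its speed limit or range.

## Working session

There is one attempt and no reset: what is moved stays moved. The work goes in short steps, Python scripts to look and compute and a tool call to move; the robot and the scene stay as the last step left them, time stands still between calls to the robot, and variables do not carry over. Pictures are saved under pics/ and viewed, about 12 in all and at most 16, crops included, and the job is handed in when it is done.

Besides the shell and the picture viewer there is one more tool, called after ">>>" as a command line: name --argument value ..., lists and objects as JSON in quotes. jog_arm: Moves the arm, as the interface text tells. Its arguments: {"type":"object","properties":{"moves":{"type":"array"},"grip_force":{"type":"number"}},"required":["moves"]}

```bash
mkdir -p pics
cat > h.py <<'E'
import numpy as np, cv2
from cell import arm, imaging, job
R=lambda v: cv2.Rodrigues(np.array(v,float))[0]
def snap(n,f):
    im=imaging.get_image(n); cv2.imwrite('pics/'+f,im[:,:,::-1]); return im
def cam(n,s=None):
    p=imaging.camera_params(n); K=np.array([[p['fx'],0,p['cx']],[0,p['fy'],p['cy']],[0,0,1]])
    if n=='wrist':
        s=s or arm.observe(); T=np.eye(4);T[:3,:3]=R(s['ee_rot']);T[:3,3]=s['position']
        W=np.linalg.inv(T@np.array(p['hand_eye'])); return K,W[:3,:3],W[:3,3]
    return K,R(p['rvec']),np.array(p['tvec']).ravel()
def at(c,u,v,z):
    K,r,t=c; d=r.T@np.linalg.solve(K,[u,v,1]); o=-r.T@t; return o+d*(z-o[2])/d[2]
def px(c,P):
    K,r,t=c; q=K@(r@np.array(P,float)+t); return q[:2]/q[2]
def tool(P,s=None):
    "world point -> shift in cm along tool axes from measured TCP"
    s=s or arm.observe(); return np.round(100*R(s['ee_rot']).T@(np.array(P)-s['position']),2)
E
python3 - <<'E'
from h import *
snap('scene','s1.png');snap('top','t1.png')
s=arm.observe();print(s)
for n in('scene','top','wrist'):
    p=imaging.camera_params(n);print(n,p)
    K,r,t=cam(n);print(-r.T@t)
E
```

```text
{'clock': 0.1, 'joints': array([ 1.05138851,  0.43515943,  0.02496273,  1.57399444, -0.01159756,
        1.1340099 , -0.07509907]), 'dq': array([-1.83428415e-03,  5.58013350e-04, -3.85457833e-04, -2.75093351e-03,
       -3.72463145e-05,  1.19045562e-03, -2.85063065e-04]), 'joint_efforts': array([ 2.56662934e-03, -6.69125962e+01,  9.87918377e-01, -3.15146828e+01,
       -6.04847074e-02,  3.74031882e-02,  3.26489521e-05]), 'position': array([ 0.25281014, -0.57111267,  0.24302402]), 'ee_rot': array([-3.07230080e+00, -6.49620755e-01,  6.57290325e-04]), 'force': array([ 0.27468852, -0.13051368, -0.72910346]), 'ft_torque': array([-0.06759839, -0.02963   ,  0.00779813]), 'width': 0.9952456830625361}
scene {'fx': 456.0516435577374, 'fy': 456.0516435577374, 'cx': 329.60592284750186, 'cy': 187.36700039923252, 'rvec': array([ 1.26833225,  2.24546634, -0.98324057]), 'tvec': array([ 0.27024477, -0.26383742,  1.52597384])}
[1.23996689 0.45278871 0.85364107]
top {'fx': 509.47816630476456, 'fy': 509.47816630476456, 'cx': 323.556466230375, 'cy': 193.56265563062797, 'rvec': array([ 2.0390541 , -2.16195308,  0.25566459]), 'tvec': array([0.03270954, 0.55151929, 1.17101037])}
[0.26697153 0.01941601 1.26682988]
wrist {'fx': 286.6344277543654, 'fy': 286.6344277543654, 'cx': 318.24233052850036, 'cy': 198.69129377435104, 'hand_eye': array([[ 6.54388314e-04, -9.64151416e-01, -2.65351878e-01,
         7.19042339e-02],
       [ 9.99999633e-01,  7.77563760e-04, -3.59149999e-04,
        -2.71470448e-04],
       [ 5.52602983e-04, -2.65351545e-01,  9.64151571e-01,
        -1.41261599e-01],
       [ 0.00000000e+00,  0.00000000e+00,  0.00000000e+00,
         1.00000000e+00]])}
[ 0.31854784 -0.54193443  0.38427669]
```

View pics/s1.png

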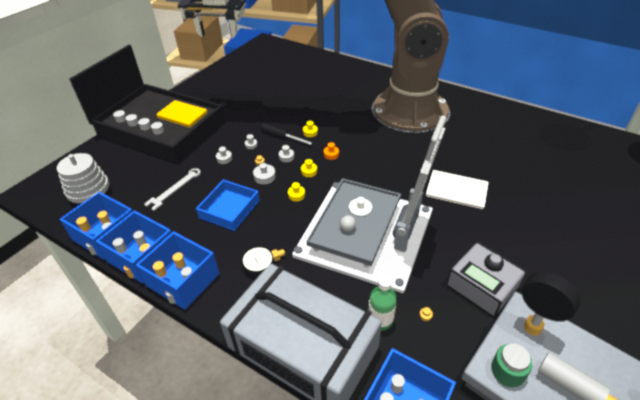

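View pics/t1.png

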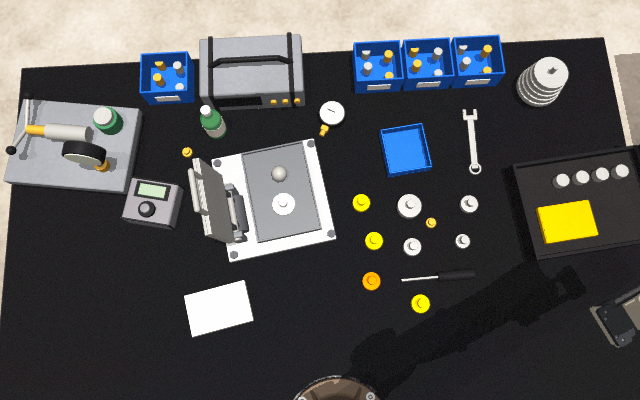

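The scene view shows the rig with its plate upright, the ball beyond the cap, the blue tray, and four stainless weights among yellow and orange look-alikes. In the top view the weights are near (409,206), (412,247), (469,204) and (462,241), the cap is at (283,204), the ball at (279,173), and the key at (146,209). I'll enlarge it next.

Run:
```python
import cv2
im=cv2.imread('pics/t1.png')
a=cv2.resize(im[130:270,170:345],None,fx=4.5,fy=4.25,interpolation=cv2.INTER_CUBIC)[:595,:790]
cv2.imwrite('pics/c1.png',a)
b=cv2.resize(im[110:310,340:500],None,fx=3,fy=3,interpolation=cv2.INTER_CUBIC)
k=cv2.resize(im[170:235,115:190],None,fx=4,fy=4,interpolation=cv2.INTER_CUBIC)
import numpy as np
c=np.zeros((600,800,3),'uint8');c[:600,:480]=b;c[:260,490:790]=k
cv2.imwrite('pics/c2.png',c)
```

```text
(no output)
```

View pics/c1.png

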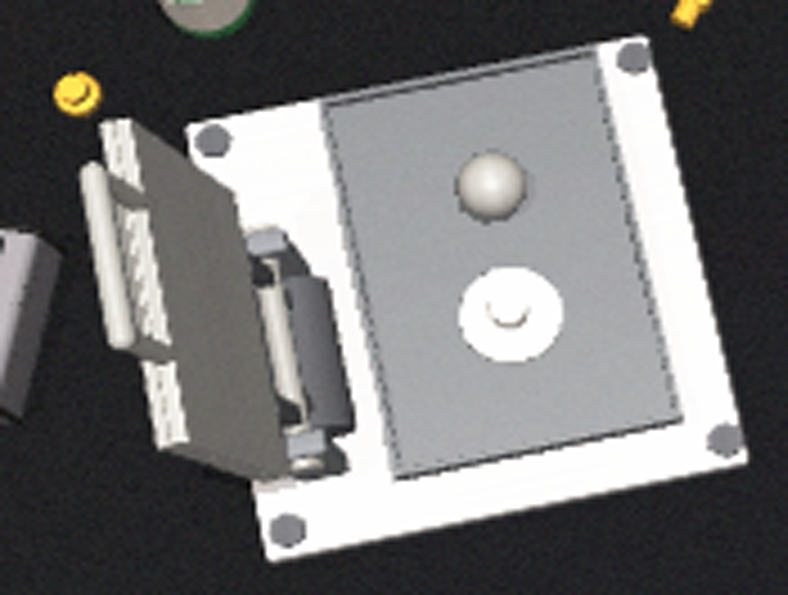

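View pics/c2.png

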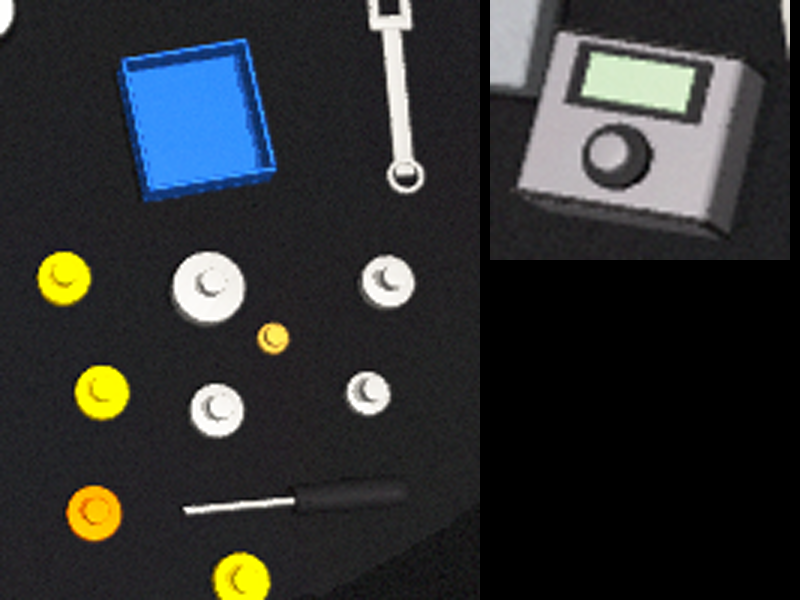

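The crops show: cap disc at (511,314), ball at (491,186), base plate corners, and handle bar ends at (92,170) and (122,343) in c1. In c2 the knobs are at (212,281), (218,407), (388,280) and (369,391), the fitting at (273,338), the tray centred on about (198,120), and the key at (606,152).

Run:
```python
from h import *
c=cam('top')
A=lambda u,v,z: at(c,170+u/4.5-.4,130+v/4.25-.4,z)
B=lambda u,v,z: at(c,340+u/3-.33,110+v/3-.33,z)
q=[A(*p,.015) for p in((188,126),(648,38),(747,462),(270,560))]
print('base',np.round(q,4),np.round(np.mean(q,0),4),[np.linalg.norm(q[i]-q[i-1]).round(3) for i in range(4)])
yaw=np.arctan2(*( (q[0]-q[1]+q[3]-q[2])[[0,1]]*[-1,1])); yaw2=np.arctan2(*((q[0]-q[3]+q[1]-q[2])[[1,0]]))
print('yaw',yaw,yaw2)
print('cap',A(511,314,.058),A(508,308,.08),'ball',A(491,186,.069))
for n,u,v,z in(('a',212,281,.044),('b1',218,407,.039),('b2',388,280,.039),('d',369,391,.035),('fit',273,338,.02)): print(n,B(u,v,z).round(4))
t=[B(*p,.035) for p in((121,60),(245,40),(275,172),(145,198))];print('tray',np.mean(t,0).round(4),[np.linalg.norm(t[i]-t[i-1]).round(3) for i in range(4)],np.arctan2(*((t[1]-t[2]+t[0]-t[3])[[1,0]])))
print('key',at(c,115+(606-490)/4-.4,170+152/4-.4,.077).round(4))
print('handle',A(92,172,.33),A(121,340,.33))
cs=cam('scene'); print(px(cs,A(511,314,.058)),px(cs,A(491,186,.069)),px(cs,B(212,281,.044)))
```

```text
base [[ 0.6714  0.2817  0.015 ]
 [ 0.7122  0.0168  0.015 ]
 [ 0.449  -0.0234  0.015 ]
 [ 0.4074  0.2392  0.015 ]] [0.56   0.1285 0.015 ] [np.float64(0.267), np.float64(0.268), np.float64(0.266), np.float64(0.266)]
yaw 0.1547844290589896 0.1555979252149374
cap [0.53508282 0.09965984 0.058     ] [0.53373852 0.09964735 0.08      ] ball [0.6083987  0.10671835 0.069     ]
a [ 0.5203 -0.2113  0.044 ]
b1 [ 0.4175 -0.2069  0.039 ]
b2 [ 0.5138 -0.3569  0.039 ]
d [ 0.4238 -0.3312  0.035 ]
fit [ 0.4743 -0.2615  0.02  ]
tray [ 0.6647 -0.2138  0.035 ] [np.float64(0.123), np.float64(0.108), np.float64(0.119), np.float64(0.112)] 0.09379873924696541
key [0.5402 0.4308 0.077 ]
handle [0.55037886 0.25650113 0.33      ] [0.47249378 0.24429843 0.33      ]
[360.58165799 205.02910915] [348.32028568 222.0942196 ] [263.62054372 164.32387828]
```

>>> jog_arm --moves '[{"fingers": 0.1,"xyz": [52.9,-50,4.3],"angular": [0,0,-0.9]},{"fingers": 0.1,"xyz": [52.9,-50,4.3],"angular": [0,0,-0.9]},{"fingers": 0.1,"xyz": [52.9,-50,4.3],"angular": [0,0,-0.9]},{"fingers": 0.1,"xyz": [52.9,-50,4.3],"angular": [0,0,-0.9]},{"fingers": 0.1,"xyz": [52.9,-50,4.3],"angular": [0,0,-0.9]},{"fingers": 0.1,"xyz": [52.9,-50,4.3],"angular": [0,0,-0.9]},{"fingers": 0.1,"xyz": [52.9,-50,4.3],"angular": [0,0,-0.9]},{"fingers": 0.1,"xyz": [52.9,-50,4.3],"angular": [0,0,-0.9]},{"fingers": 0.1,"xyz": [52.9,-50,4.3],"angular": [0,0,-0.9]},{"fingers": 0.1,"xyz": [52.9,-50,4.3],"angular": [0,0,-0.9]},{"fingers": 0.1,"xyz": [52.9,-50,4.3],"angular": [0,0,-0.9]},{"fingers": 0.1,"xyz": [52.9,-50,4.3],"angular": [0,0,-0.9]}]'

```text
clock: 1.6
position: [0.5347, 0.103, 0.2003]
ee_rot: [-2.482, -1.924, -0.0]
force: [1.4, -0.7, -0.1]
width: 0.448
```

Run:
```python
from h import *
s=arm.observe();snap('wrist','w1.png');print(s['position'],s['joints'].round(2))
c=cam('wrist',s)
for P in((.5345,.0997,.08),(.6084,.1067,.069)): print(px(c,P))
print(tool((.5345,.0997,.077)),R(s['ee_rot']).round(3))
```

```text
[0.53468577 0.10302363 0.20033609] [ 0.07  0.39 -0.48  1.8   0.21  1.   -0.74]
[318.73027934 202.12437257]
[391.26020867 173.90710443]
[-0.93  0.09 12.33] [[ 0.249  0.968 -0.   ]
 [ 0.968 -0.249  0.001]
 [ 0.001 -0.001 -1.   ]]
```

View pics/w1.png

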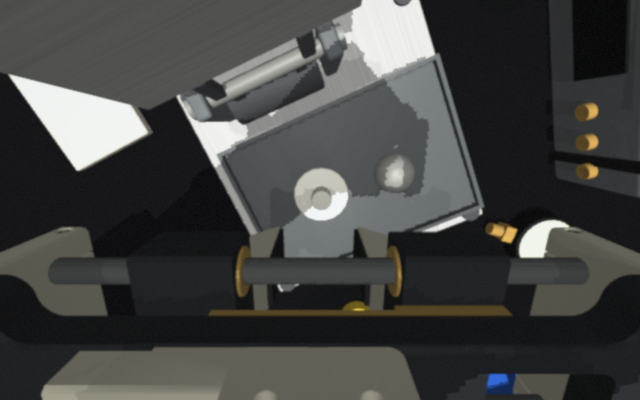

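Wrist view: the cap's boss is at (320,197), its disc at (321,194) and the ball at (396,172), all near where the top view puts them. The plate fills the upper left.

Run:
```python
from h import *
s=arm.observe();c=cam('wrist',s);print(s['position'])
p=at(c,320.5,197,.08);print(p,at(c,321,194,.058),at(c,396,173,.069));print(tool((p[0],p[1]-.001,.077)))
```

```text
[0.53577169 0.10839233 0.20037013]
[0.53860055 0.10999412 0.08      ] [0.5386015  0.10729279 0.058     ] [0.61424954 0.11260032 0.069     ]
[ 0.07  0.26 12.34]
```

>>> jog_arm --moves '[{"fingers": 0.1,"xyz": [0.3,0.1,3],"angular": [0,0,0]},{"fingers": 0.1,"xyz": [0.3,0.1,6],"angular": [0,0,0]},{"fingers": 0.1,"xyz": [0.3,0.1,8],"angular": [0,0,0]},{"fingers": 0.1,"xyz": [0.3,0.1,8],"angular": [0,0,0]},{"fingers": 0.1,"xyz": [0.3,0.1,8],"angular": [0,0,0]}]'

```text
clock: 2.28
position: [0.5364, 0.1025, 0.1214]
ee_rot: [2.485, 1.922, 0.001]
force: [0.7, 0.6, 1.3]
width: 0.448
```

>>> jog_arm --moves '[{"fingers": 0.1,"xyz": [0,0,2.5],"angular": [0,0,0]},{"fingers": 0.1,"xyz": [0,0,4.3],"angular": [0,0,0]},{"fingers": 0.1,"xyz": [0,0,4.3],"angular": [0,0,0]},{"fingers": 1,"xyz": [0,0,4.3],"angular": [0,0,0]},{"fingers": 1,"xyz": [0,0,4.3],"angular": [0,0,0]},{"fingers": 1,"xyz": [0,0,4.3],"angular": [0,0,0]},{"fingers": 1,"xyz": [0,0,4.3],"angular": [0,0,0]},{"fingers": 1,"xyz": [0,0,4.3],"angular": [0,0,0]}]' --grip_force 15

```text
clock: 3.28
position: [0.5365, 0.1026, 0.0783]
ee_rot: [2.485, 1.922, 0.001]
force: [0.6, 0.1, 5.7]
width: 0.211
```

>>> jog_arm --moves '[{"fingers": 1,"xyz": [0,0,-4],"angular": [0,0,0]},{"fingers": 1,"xyz": [0,0,-8],"angular": [0,0,0]},{"fingers": 1,"xyz": [-6,4.4,-8],"angular": [0,0,0]},{"fingers": 1,"xyz": [-11,8.1,-8],"angular": [0,0,0]},{"fingers": 1,"xyz": [-16,11.8,-8],"angular": [0,0,0]},{"fingers": 1,"xyz": [-21,15.5,-8],"angular": [0,0,0]},{"fingers": 1,"xyz": [-25,18.5,-8],"angular": [0,0,0]},{"fingers": 1,"xyz": [-27.4,20.3,-8],"angular": [0,0,0]},{"fingers": 1,"xyz": [-27.4,20.3,-6],"angular": [0,0,0]},{"fingers": 1,"xyz": [-27.4,20.3,-4],"angular": [0,0,0]},{"fingers": 1,"xyz": [-27.4,20.3,-4],"angular": [0,0,0]}]'

```text
clock: 4.65
position: [0.6619, -0.2117, 0.115]
ee_rot: [-2.479, -1.922, 0.004]
force: [0.5, 0.7, -0.5]
width: 0.21
```

Run:
```python
from h import *
s=arm.observe();c=cam('top')
im=imaging.get_image('top')
print(s['position'],s['width'])
a=cv2.resize(im[100:270,180:500,::-1],None,fx=2.5,fy=2.5,interpolation=cv2.INTER_CUBIC);cv2.imwrite('pics/c3.png',a)
```

```text
[ 0.66188324 -0.21166704  0.11504552] 0.210473596044047
```

View pics/c3.png

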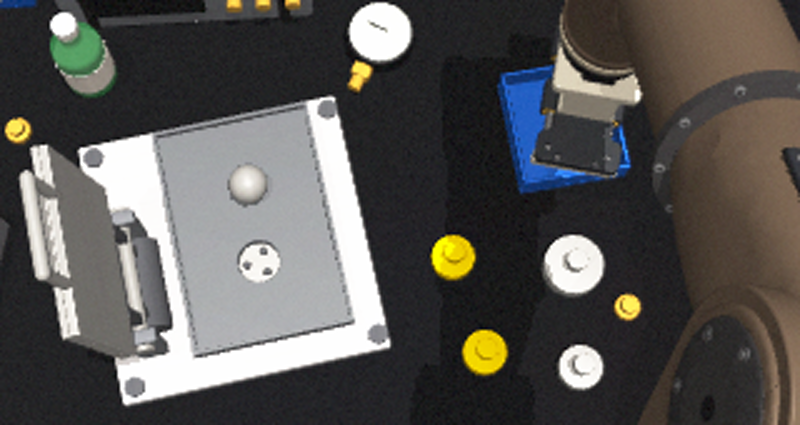

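The nest is open at about (258,261) in the crop with its three seats visible, and the ball is still at (248,184). The cap is held over the tray.

>>> jog_arm --moves '[{"fingers": 1,"xyz": [0.2,0,3],"angular": [0,0,0]},{"fingers": 1,"xyz": [0.2,0,6],"angular": [0,0,0]},{"fingers": 1,"xyz": [0.2,0,7.8],"angular": [0,0,0]},{"fingers": 1,"xyz": [0.2,0,7.8],"angular": [0,0,0]},{"fingers": 0.1,"xyz": [0.2,0,7.9],"angular": [0,0,0]},{"fingers": 0.1,"xyz": [0.2,0,7.9],"angular": [0,0,0]},{"fingers": 0.1,"xyz": [0.2,0,7.9],"angular": [0,0,0]},{"fingers": 0.1,"xyz": [0.2,0,4],"angular": [0,0,0]},{"fingers": 0.1,"xyz": [0.2,0,-2],"angular": [0,0,0]},{"fingers": 0.1,"xyz": [0.2,0,-4],"angular": [0,0,0]}]'

```text
clock: 5.95
position: [0.6663, -0.212, 0.1626]
ee_rot: [2.481, 1.919, 0.007]
force: [-0.3, 0.4, -0.5]
width: 0.448
```

Run:
```python
from h import *
s=arm.observe();c=cam('top');print(s['position'],s['ee_rot'],s['width'])
C=lambda u,v,z: at(c,180+u/2.5-.3,100+v/2.5-.3,z).round(4)
n=C(258.5,261,.05);b=C(248,184.5,.069);print('nest',n,'ball',b,np.arctan2(*(b-n)[[1,0]]))
print('deckcorners',[C(*p,.058) for p in((155,137),(305,102),(352,321),(194,356))])
snap('wrist','w2.png')
```

```text
[ 0.66628959 -0.21196773  0.16257567] [2.48113095 1.91890786 0.00672219] 0.44796220987225865
nest [0.5353 0.1004 0.05  ] ball [0.608  0.1063 0.069 ] 0.0809779653096243
deckcorners [array([0.6655, 0.1974, 0.058 ]), array([0.6934, 0.0469, 0.058 ]), array([0.4694, 0.0126, 0.058 ]), array([0.4445, 0.165 , 0.058 ])]
```

View pics/w2.png

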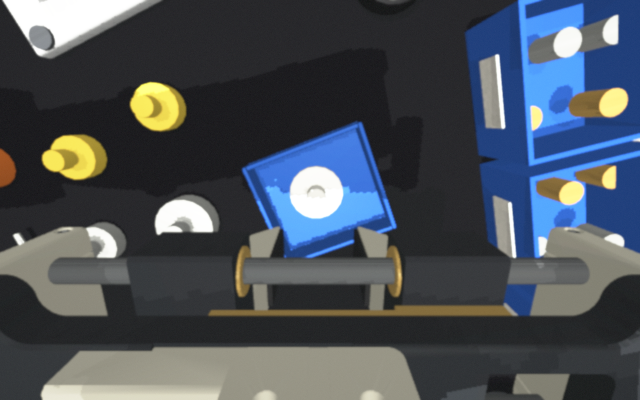

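The cap lies flat on the tray floor at (317,192). Next I'll straddle the ball with open fingers along the ball-to-nest line.

>>> jog_arm --moves '[{"fingers": -0.22,"xyz": [5,-2.3,0.5],"angular": [0,0,-0.15]},{"fingers": -0.22,"xyz": [10,-4.6,1],"angular": [0,0,-0.33]},{"fingers": -0.22,"xyz": [15,-6.9,1.5],"angular": [0,0,-0.33]},{"fingers": -0.22,"xyz": [20,-9.2,2],"angular": [0,0,-0.33]},{"fingers": -0.22,"xyz": [25,-11.4,2.5],"angular": [0,0,-0.33]},{"fingers": -0.22,"xyz": [28,-12.8,2.8],"angular": [0,0,-0.33]},{"fingers": -0.22,"xyz": [29.4,-13.5,2.8],"angular": [0,0,-0.33]},{"fingers": -0.22,"xyz": [29.4,-13.5,2.8],"angular": [0,0,-0.33]},{"fingers": -0.22,"xyz": [29.4,-13.5,2.8],"angular": [0,0,-0.33]},{"fingers": -0.22,"xyz": [29.4,-13.5,2.8],"angular": [0,0,-0.33]}]'

```text
clock: 7.25
position: [0.6079, 0.1046, 0.1296]
ee_rot: [2.138, 2.301, -0.001]
force: [0.1, -0.6, 0.0]
width: 0.607
```

Run:
```python
from h import *
s=arm.observe();im=snap('wrist','w3.png');c=cam('wrist',s);print(s['position'],R(s['ee_rot']).round(3),s['width'])
print(px(c,(.61,.1065,.069)),px(c,(.536,.101,.05)))
```

```text
[0.60792024 0.10461492 0.12963316] [[-0.073  0.997  0.   ]
 [ 0.997  0.073 -0.001]
 [-0.001  0.    -1.   ]] 0.6071731492175971
[320.54791576 217.52655856] [228.52858111 209.80326513]
```

View pics/w3.png

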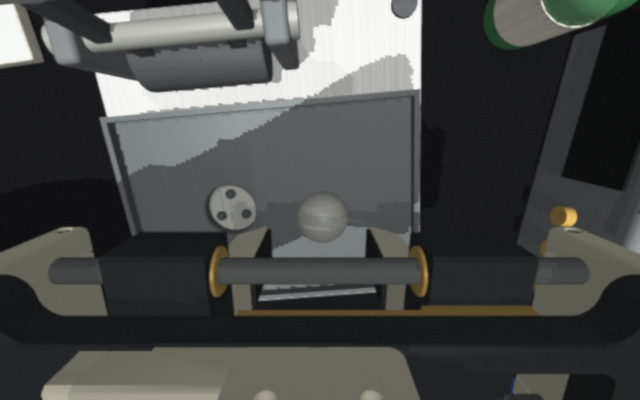

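>>> jog_arm --moves '[{"fingers": -0.22,"xyz": [0.2,0.3,0],"angular": [0,0,0]},{"fingers": -0.22,"xyz": [0.2,0.3,2.5],"angular": [0,0,0]},{"fingers": -0.22,"xyz": [0.2,0.3,4.5],"angular": [0,0,0]},{"fingers": -0.22,"xyz": [0.2,0.3,5.6],"angular": [0,0,0]},{"fingers": -0.22,"xyz": [0.2,0.3,5.6],"angular": [0,0,0]},{"fingers": -0.06,"xyz": [0.2,0.3,5.6],"angular": [0,0,0]},{"fingers": -0.06,"xyz": [0.2,0.3,5.6],"angular": [0,0,0]},{"fingers": -0.06,"xyz": [0.2,0,5.6],"angular": [0,0,0]},{"fingers": -0.06,"xyz": [0.2,-0.4,5.6],"angular": [0,0,0]},{"fingers": -0.06,"xyz": [0.2,-0.8,5.6],"angular": [0,0,0]},{"fingers": -0.06,"xyz": [0.2,-1.2,5.6],"angular": [0,0,0]},{"fingers": -0.06,"xyz": [0.2,-1.7,5.6],"angular": [0,0,0]}]'

```text
clock: 8.8
position: [0.5901, 0.1073, 0.0738]
ee_rot: [2.135, 2.304, 0.0]
force: [-0.2, -0.4, 0.2]
width: 0.529
```

Run:
```python
from h import *
s=arm.observe();im=snap('wrist','w4.png');c=cam('wrist',s);print(s['position'],s['width'],s['force'])
print(px(c,(.61,.107,.069)),px(c,(.538,.102,.05)))
```

```text
[0.59007567 0.10732463 0.07376587] 0.5294849188385826 [-0.17792157 -0.39514075  0.21191444]
[352.76863993 256.43022093] [233.35843938 241.63939411]
```

View pics/w4.png

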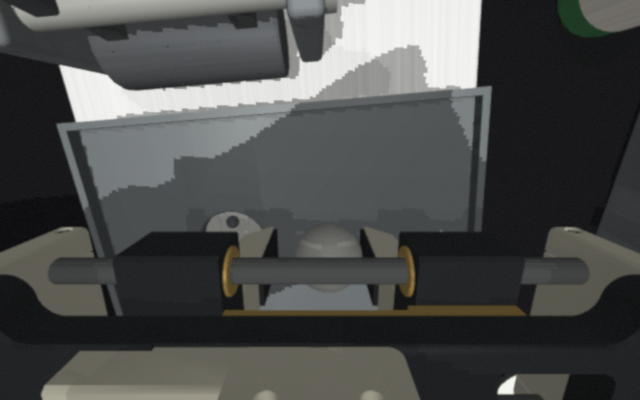

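The ball is between the fingers at (328,258), against the rear one, with the nest ahead at (233,230). I'll keep pushing.

>>> jog_arm --moves '[{"fingers": -0.06,"xyz": [0,-0.4,0],"angular": [0,0,0]},{"fingers": -0.06,"xyz": [-0.1,-0.8,0],"angular": [0,0,0]},{"fingers": -0.06,"xyz": [-0.1,-1.2,0],"angular": [0,0,0]},{"fingers": -0.06,"xyz": [-0.1,-1.7,0],"angular": [0,0,0]},{"fingers": -0.06,"xyz": [-0.1,-2.2,0],"angular": [0,0,0]},{"fingers": -0.06,"xyz": [-0.1,-2.7,0],"angular": [0,0,0]},{"fingers": -0.06,"xyz": [-0.1,-3.2,0],"angular": [0,0,0]},{"fingers": -0.06,"xyz": [-0.1,-3.7,0],"angular": [0,0,0]},{"fingers": -0.06,"xyz": [-0.1,-4.2,0],"angular": [0,0,0]},{"fingers": -0.06,"xyz": [-0.1,-4.7,0],"angular": [0,0,0]},{"fingers": -0.06,"xyz": [-0.1,-5.2,0],"angular": [0,0,0]},{"fingers": -0.06,"xyz": [-0.1,-5.2,0],"angular": [0,0,0]}]'

```text
clock: 10.35
position: [0.5382, 0.1024, 0.0738]
ee_rot: [2.135, 2.304, -0.0]
force: [-0.8, -0.2, 0.1]
width: 0.526
```

Run:
```python
from h import *
s=arm.observe();im=snap('wrist','w5.png');c=cam('wrist',s);print(s['position'],s['width'],s['force'])
for z in(.063,.069): print(px(c,(.538,.102,z)))
cv2.imwrite('pics/w5c.png',cv2.resize(im[180:330,200:440,::-1],None,fx=3,fy=3))
```

```text
[0.53817529 0.10235682 0.07375709] 0.525770128449971 [-0.78392701 -0.23990732  0.12633193]
[316.97582785 249.29074372]
[316.92085136 253.96935173]
```

View pics/w5c.png

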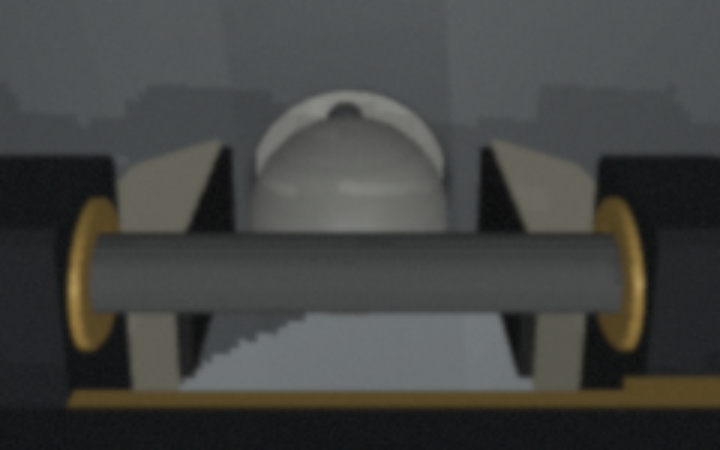

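The ball sits centred in the nest ring, clear of both fingers. I'll raise the arm and work out where the handle is from the top view.

>>> jog_arm --moves '[{"fingers": -0.06,"xyz": [0,0,-3],"angular": [0,0,0]},{"fingers": -0.06,"xyz": [0,0,-8],"angular": [0,0,0]},{"fingers": 0,"xyz": [0,0,-13],"angular": [0,0,0.18]},{"fingers": 0,"xyz": [0,0,-18],"angular": [0,0,0.36]},{"fingers": 0,"xyz": [0,0,-23],"angular": [0,0,0.54]},{"fingers": 0,"xyz": [0,0,-28],"angular": [0,0,0.72]},{"fingers": 0,"xyz": [0,0,-32],"angular": [0,0,0.9]},{"fingers": 0,"xyz": [0,0,-35],"angular": [0,0,1.08]},{"fingers": 0,"xyz": [0,0,-36],"angular": [0,0,1.26]},{"fingers": 0,"xyz": [0,0,-36],"angular": [0,0,1.44]},{"fingers": 0,"xyz": [0,0,-36],"angular": [0,0,1.49]},{"fingers": 0,"xyz": [0,0,-36],"angular": [0,0,1.49]}]'

```text
clock: 11.9
position: [0.5386, 0.1025, 0.4338]
ee_rot: [3.132, 0.247, 0.0]
force: [0.7, 0.3, -0.8]
width: 0.499
```

Run:
```python
from h import *
from scipy.optimize import brentq
s=arm.observe();print(s['position'],s['joints'].round(2))
yaw=.155;ex=np.array([np.cos(yaw),np.sin(yaw),0]);ey=np.array([-ex[1],ex[0],0]);ez=np.array([0,0,1.])
N=np.array([.5365,.1013,0]);H=N+.12*ey+.086*ez
bar=lambda th:H+.245*(-np.cos(th)*ey+np.sin(th)*ez)
c=cam('top')
for th in np.arange(1.5,1.86,.05): print(round(th,2),px(c,bar(th)).round(1),bar(th).round(4), px(cam('scene'),bar(th)).round(1))
print('target px 193.4,189.8')
K=cam('wrist',s);im=snap('wrist','w6.png')
print(px(K,(.538,.102,.063)),px(K,(.538,.102,.05)),px(K,bar(1.7)))
S=imaging.get_image('scene')
a=cv2.resize(S[100:280,280:480,::-1],None,fx=2,fy=2,interpolation=cv2.INTER_CUBIC)
w=np.zeros((760,640,3),'uint8');w[:400]=im[:,:,::-1];w[400:760,:400]=a
cv2.imwrite('pics/w6c.png',cv2.resize(w,(505,600)))
```

```text
[0.53857207 0.10252277 0.43376812] [-0.06  0.24 -0.3   1.41  0.07  1.51 -1.77]
1.5 [218.4 183.5] [0.5206 0.2027 0.3304] [414.7 122.4]
1.55 [211.9 184.7] [0.5188 0.2148 0.3309] [420.9 123.5]
1.6 [205.5 186.1] [0.5169 0.2269 0.3309] [427.  124.8]
1.65 [199.2 187.5] [0.515  0.239  0.3302] [433.1 126.4]
1.7 [193. 189.] [0.5131 0.251  0.329 ] [439.2 128.3]
1.75 [187.  190.5] [0.5112 0.263  0.3271] [445.3 130.5]
1.8 [181.  192.1] [0.5094 0.2749 0.3246] [451.3 132.9]
1.85 [175.3 193.8] [0.5076 0.2866 0.3215] [457.1 135.5]
target px 193.4,189.8
[318.80036408 161.79535025] [318.78929678 160.79378749] [150.61335038 204.96425114]
```

View pics/w6c.png

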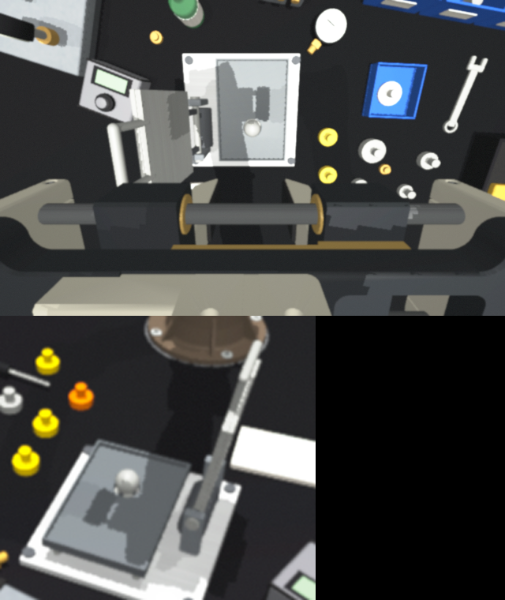

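The ball reads as seated in the nest: wrist (319,162) against a prediction of (318.8,161.8). The handle sits at about 1.70 rad, at (0.514, 0.252, 0.329).

>>> jog_arm --moves '[{"fingers": 0,"xyz": [0,-5,0],"angular": [0,0,0]},{"fingers": 0,"xyz": [0,-10,0],"angular": [0,0,0]},{"fingers": 0,"xyz": [0,-14,0],"angular": [0,0,0]},{"fingers": 0,"xyz": [0,-15.2,0],"angular": [0,0,0]},{"fingers": 0,"xyz": [0,-15.2,3],"angular": [0,0,0]},{"fingers": 0,"xyz": [0,-15.2,6],"angular": [0,0,0]},{"fingers": 0,"xyz": [0,-15.2,9],"angular": [0,0,0]},{"fingers": 0,"xyz": [0,-15.2,10.6],"angular": [0,0,0]},{"fingers": 0,"xyz": [0,-15.2,10.6],"angular": [0,0,0]}]'

```text
clock: 13.12
position: [0.5148, 0.2518, 0.3271]
ee_rot: [3.131, 0.245, -0.002]
force: [-0.3, 0.2, 0.3]
width: 0.499
```

>>> jog_arm --moves '[{"fingers": 1,"xyz": [0,0,0],"angular": [0,0,0]},{"fingers": 1,"xyz": [0,0,0],"angular": [0,0,0]},{"fingers": 1,"xyz": [0,0,0],"angular": [0,0,0]},{"fingers": 1,"xyz": [0,0,0],"angular": [0,0,0]},{"fingers": 1,"xyz": [0,0,0],"angular": [0,0,0]}]' --grip_force 5

```text
clock: 13.75
position: [0.5149, 0.2527, 0.328]
ee_rot: [-3.132, -0.246, -0.001]
force: [-0.1, -0.6, 2.0]
width: 0.126
```

The bar is gripped: the opening is 11.6 mm and the bar is 12 mm thick. I'll swing it down along the arc.

>>> jog_arm --moves '[{"fingers": 1,"xyz": [0,2.5,-0.2],"angular": [0,0,0]},{"fingers": 1,"xyz": [0,5.0,-0.2],"angular": [0,0,0]},{"fingers": 1,"xyz": [0,7.4,0.1],"angular": [0,0,0]},{"fingers": 1,"xyz": [0,9.8,0.7],"angular": [0,0,0]},{"fingers": 1,"xyz": [0,12.1,1.4],"angular": [0,0,0]},{"fingers": 1,"xyz": [0,14.4,2.4],"angular": [0,0,0]},{"fingers": 1,"xyz": [0,16.5,3.7],"angular": [0,0,0]},{"fingers": 1,"xyz": [0,18.5,5.1],"angular": [0,0,0]},{"fingers": 1,"xyz": [0,20.3,6.7],"angular": [0,0,0]},{"fingers": 1,"xyz": [0,22.0,8.5],"angular": [0,0,0]},{"fingers": 1,"xyz": [0,23.5,10.5],"angular": [0,0,0]},{"fingers": 1,"xyz": [0,23.5,10.5],"angular": [0,0,0]}]'

```text
clock: 15.25
position: [0.5511, 0.0187, 0.221]
ee_rot: [3.131, 0.243, -0.004]
force: [-1.5, -3.4, 2.5]
width: 0.129
```

>>> jog_arm --moves '[{"fingers": 1,"xyz": [0,1.3,2.0],"angular": [0,0,0]},{"fingers": 1,"xyz": [0,2.3,4.2],"angular": [0,0,0]},{"fingers": 1,"xyz": [0,3.2,6.5],"angular": [0,0,0]},{"fingers": 1,"xyz": [0,3.6,7.8],"angular": [0,0,0]},{"fingers": 1,"xyz": [0,3.8,8.9],"angular": [0,0,0]},{"fingers": 1,"xyz": [0,4.0,10.1],"angular": [0,0,0]},{"fingers": 1,"xyz": [0,4.1,11.0],"angular": [0,0,0]},{"fingers": 1,"xyz": [0,4.2,11.8],"angular": [0,0,0]},{"fingers": 1,"xyz": [0,4.2,12.5],"angular": [0,0,0]},{"fingers": 1,"xyz": [0,4.3,13.0],"angular": [0,0,0]},{"fingers": 1,"xyz": [0,4.3,13.3],"angular": [0,0,0]},{"fingers": 1,"xyz": [0,4.3,13.3],"angular": [0,0,0]}]'

```text
clock: 16.75
position: [0.5586, -0.0224, 0.0895]
ee_rot: [3.132, 0.245, 0.001]
force: [2.1, -5.0, -0.5]
width: 0.13
```

>>> jog_arm --moves '[{"fingers": 1,"xyz": [0,0,0.1],"angular": [0,0,0]},{"fingers": 1,"xyz": [0,0,0.2],"angular": [0,0,0]},{"fingers": 1,"xyz": [0,0,0.3],"angular": [0,0,0]},{"fingers": 1,"xyz": [0,0,0.4],"angular": [0,0,0]},{"fingers": 1,"xyz": [0,0,0.4],"angular": [0,0,0]}]'

```text
clock: 17.38
position: [0.5587, -0.0225, 0.0857]
ee_rot: [3.131, 0.245, 0.001]
force: [3.2, -5.2, -1.2]
width: 0.128
```

>>> jog_arm --moves '[{"fingers": 0.6,"xyz": [0,0,0],"angular": [0,0,0]},{"fingers": 0.35,"xyz": [0,0,0],"angular": [0,0,0]},{"fingers": 0.35,"xyz": [0,0,0],"angular": [0,0,0]},{"fingers": 0.35,"xyz": [0,0,-1],"angular": [0,0,0]},{"fingers": 0.35,"xyz": [0,0,-4],"angular": [0,0,0]},{"fingers": 0.35,"xyz": [0,0,-9],"angular": [0,0,0]},{"fingers": 0.35,"xyz": [0,0,-14],"angular": [0,0,0]},{"fingers": 0.35,"xyz": [0,0,-18],"angular": [0,0,0]},{"fingers": 1,"xyz": [0,0,-20],"angular": [0,0,0]},{"fingers": 1,"xyz": [0,0,-20],"angular": [0,0,0]}]'

```text
clock: 18.62
position: [0.559, -0.0218, 0.2879]
ee_rot: [3.132, 0.246, 0.006]
force: [0.7, -0.3, -0.6]
width: 0.158
```

Run:
```python
from h import *
s=arm.observe();K=cam('wrist',s);im=snap('wrist','w7.png');print(s['position'],s['joints'].round(2))
S=imaging.get_image('scene')
a=cv2.resize(S[130:300,280:540,::-1],None,fx=2.4,fy=2.2,interpolation=cv2.INTER_CUBIC)
w=np.zeros((780,640,3),'uint8');w[:400]=im[:,:,::-1];w[400:774,:624]=a
cv2.imwrite('pics/w7c.png',cv2.resize(w,(490,597)))
yaw=.155;ex=np.array([np.cos(yaw),np.sin(yaw),0]);ey=np.array([-ex[1],ex[0],0]);N=np.array([.538,.102,0])
for x,y,z in((-80,-75,96),(80,-75,96),(80,75,96),(-80,75,96),(0,-125,86),(0,0,90)):
    P=N+ex*x/1e3+ey*y/1e3+[0,0,z/1e3]; print(x,y,(px(K,P)*490/640).round(),px(cam('scene'),P).round(1))
print('key',px(K,(.5415,.4318,.077))*490/640)
```

```text
[ 0.55896216 -0.02179917  0.28792101] [ 0.15  0.31 -0.27  1.66  0.09  1.18 -1.56]
-80 -75 [213. 189.] [344.2 167.1]
80 -75 [209.  87.] [319.2 208.9]
80 75 [106.  87.] [381.2 226.9]
-80 75 [122. 188.] [401.2 181.8]
0 -125 [244. 140.] [313.7 184.8]
0 0 [164. 140.] [361.3 196.7]
key [-43.06667211 104.07949186]
```

View pics/w7c.png

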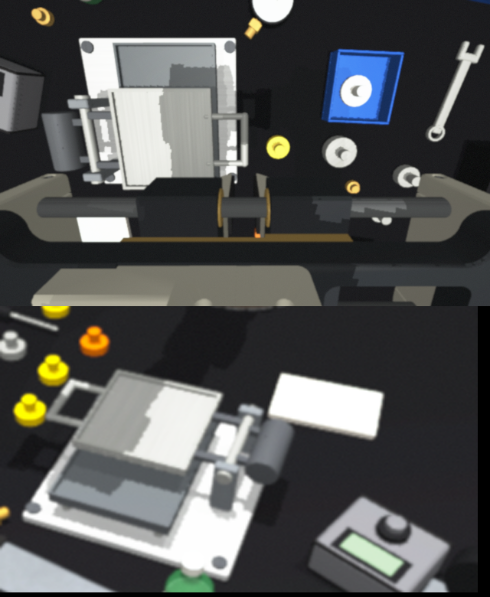

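The plate is level: pan corners and handle bar fall on the predicted pixels for angle 0. Next is the zero key.

>>> jog_arm --moves '[{"fingers": 1,"xyz": [0.6,-5,0],"angular": [0,0,0]},{"fingers": 1,"xyz": [1.2,-10,0],"angular": [0,0,0]},{"fingers": 1,"xyz": [1.8,-15,0],"angular": [0,0,0]},{"fingers": 1,"xyz": [2.4,-20,0],"angular": [0,0,0]},{"fingers": 1,"xyz": [3.0,-25,1],"angular": [0,0,0]},{"fingers": 1,"xyz": [3.6,-30,3],"angular": [0,0,0]},{"fingers": 1,"xyz": [4.2,-35,5],"angular": [0,0,0]},{"fingers": 1,"xyz": [4.8,-40,8],"angular": [0,0,0]},{"fingers": 1,"xyz": [5.2,-43.5,11],"angular": [0,0,0]},{"fingers": 1,"xyz": [5.4,-45.1,13],"angular": [0,0,0]},{"fingers": 1,"xyz": [5.4,-45.1,14],"angular": [0,0,0]},{"fingers": 1,"xyz": [5.4,-45.1,14],"angular": [0,0,0]}]'

```text
clock: 20.23
position: [0.5419, 0.4295, 0.1452]
ee_rot: [3.13, 0.243, -0.001]
force: [0.2, -0.1, 0.7]
width: 0.007
```

Run:
```python
from h import *
s=arm.observe();K=cam('wrist',s);im=snap('wrist','w8.png');print(s['position'],s['joints'].round(2),px(K,(.542,.432,.077)),px(K,s['position']-[0,0,.071]))
T=imaging.get_image('top');a=cv2.resize(T[100:320,340:500,::-1],None,fx=1.8,fy=1.8,interpolation=cv2.INTER_CUBIC)
w=np.zeros((400,640+288,3),'uint8');w[:,:640]=im[:,:,::-1];w[:396,640:]=a
cv2.imwrite('pics/w8c.png',cv2.resize(w,None,fx=.86,fy=.86))
```

```text
[0.54193764 0.42954691 0.14518713] [-0.54  0.65 -0.34  1.48  0.24  1.05 -2.35] [315.556584   215.77462163] [318.67772628 215.14305539]
```

View pics/w8c.png

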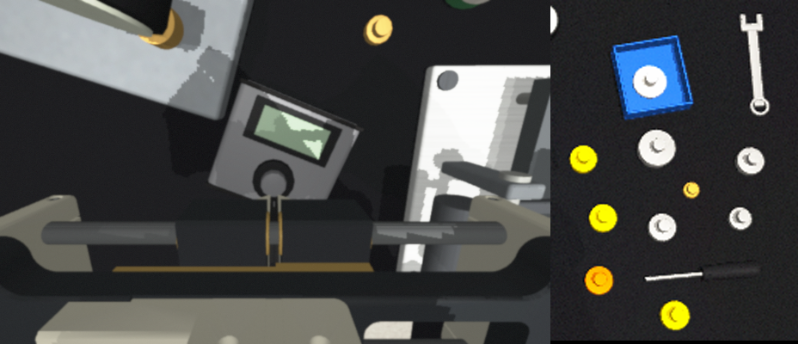

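The key is at about (319,210) in wrist pixels, lined up with the fingers. weight_a has been knocked about 2 cm: it was at v≈204 and is now near v≈195 in the top view. The other weights haven't moved.

>>> jog_arm --moves '[{"fingers": 1,"xyz": [0.2,0,2.5],"angular": [0,0,0]},{"fingers": 1,"xyz": [0.2,0,4.5],"angular": [0,0,0]},{"fingers": 1,"xyz": [0.2,0,5.0],"angular": [0,0,0]},{"fingers": 1,"xyz": [0.2,0,5.3],"angular": [0,0,0]},{"fingers": 1,"xyz": [0.2,0,5.5],"angular": [0,0,0]},{"fingers": 1,"xyz": [0.2,0,5.7],"angular": [0,0,0]},{"fingers": 1,"xyz": [0.2,0,5.7],"angular": [0,0,0]}]'

```text
clock: 21.2
position: [0.5434, 0.4323, 0.0891]
ee_rot: [-3.132, -0.246, -0.001]
force: [-0.7, -2.1, 4.5]
width: 0.005
```

>>> jog_arm --moves '[{"fingers": 1,"xyz": [0,0,0.1],"angular": [0,0,0]},{"fingers": 1,"xyz": [0,0,0.15],"angular": [0,0,0]},{"fingers": 1,"xyz": [0,0,0.15],"angular": [0,0,0]}]'

```text
clock: 21.58
position: [0.5435, 0.4323, 0.0883]
ee_rot: [-3.132, -0.246, -0.002]
force: [-2.4, -4.1, 10.3]
width: 0.004
```

Run:
```python
from h import *
s=arm.observe();print(s['force'],s['position'])
T=imaging.get_image('top')
# white knob-weight blobs: low saturation, bright
hsv=cv2.cvtColor(T,cv2.COLOR_RGB2HSV);m=((hsv[...,1]<40)&(hsv[...,2]>110)).astype('uint8');m[:,:345]=0;m[:180]=0;m[265:]=0;m[:,490:]=0
n,l,st,ce=cv2.connectedComponentsWithStats(m);c=cam('top')
for i in range(1,n):
    if st[i,4]>60:
        u,v,w,h,a=st[i]; z=.022 if a>350 else .017 if a>190 else .013
        (x,y),r=cv2.minEnclosingCircle(np.argwhere(l==i)[:,::-1].astype(np.float32)); print(st[i],ce[i].round(1),(x,y),r,at(c,x,y,z).round(4))
```

```text
[-2.39870627 -4.07122956 10.28398849] [0.54347072 0.4322653  0.08832317]
[397 184  24  24 440] [408.5 195.1] (408.54876708984375, 195.0731658935547) 12.014901161193848 [ 0.5463 -0.2131  0.022 ]
[461 195  17  18 231] [469.  203.3] (469.2200012207031, 203.22000122070312) 8.909463882446289 [ 0.5176 -0.3641  0.017 ]
[455 234  15  15 160] [462.3 240.6] (462.140625, 240.6484375) 7.3530073165893555 [ 0.4251 -0.336   0.013 ]
[403 238  18  18 247] [412.  246.4] (411.95123291015625, 246.46340942382812) 8.963299751281738 [ 0.4175 -0.2097  0.017 ]
```

The key hit its stop at 10 N and is fully pressed. I'll retreat and move above weight_a.

>>> jog_arm --moves '[{"fingers": 1,"xyz": [0,0,-5],"angular": [0,0,0]},{"fingers": 1,"xyz": [-0.5,4,-10],"angular": [0,0,0]},{"fingers": 0.1,"xyz": [-1.5,10,-12],"angular": [0,0,0]},{"fingers": 0.1,"xyz": [-2.4,16,-12],"angular": [0,0,0]},{"fingers": 0.1,"xyz": [-3.3,22,-12],"angular": [0,0,0]},{"fingers": 0.1,"xyz": [-4.3,28,-12],"angular": [0,0,0]},{"fingers": 0.1,"xyz": [-5.2,34,-12],"angular": [0,0,0]},{"fingers": 0.1,"xyz": [-6.1,40,-12],"angular": [0,0,0]},{"fingers": 0.1,"xyz": [-7.0,46,-12],"angular": [0,0,0]},{"fingers": 0.1,"xyz": [-8.0,52,-12],"angular": [0,0,0]},{"fingers": 0.1,"xyz": [-8.9,58,-12],"angular": [0,0,0]},{"fingers": 0.1,"xyz": [-9.8,63.8,-12],"angular": [0,0,0]}]'

```text
clock: 23.12
position: [0.5461, -0.2151, 0.2072]
ee_rot: [-3.132, -0.246, -0.002]
force: [0.5, 0.2, -0.3]
width: 0.449
```

>>> jog_arm --moves '[{"fingers": 0.1,"xyz": [0,0,0],"angular": [0,0,0]},{"fingers": 0.1,"xyz": [0,0,0],"angular": [0,0,0]},{"fingers": 0.1,"xyz": [0,0,0],"angular": [0,0,0]}]'

```text
clock: 23.5
position: [0.5464, -0.2113, 0.2073]
ee_rot: [-3.131, -0.25, -0.001]
force: [-0.2, 0.3, 0.9]
width: 0.452
```

```bash
cat >> h.py <<'E'
def blobs(name,zs,s=None,lo=110):
    "white blobs -> (area, px, world at z)"
    s=s or arm.observe(); c=cam(name,s); T=imaging.get_image(name)
    hsv=cv2.cvtColor(T,cv2.COLOR_RGB2HSV);m=((hsv[...,1]<40)&(hsv[...,2]>lo)).astype('uint8')
    if name=='wrist': m[228:]=0
    n,l,st,ce=cv2.connectedComponentsWithStats(m)
    for i in range(1,n):
        if 60<st[i,4]<6000:
            (x,y),r=cv2.minEnclosingCircle(np.argwhere(l==i)[:,::-1].astype(np.float32))
            if st[i,4]>.7*np.pi*r*r: print(st[i,4],(round(x,1),round(y,1)),round(r,1),[at(c,x,y,z)[:2].round(4) for z in zs])
    return T
E
python3 - <<'E'
from h import *
s=arm.observe();print(s['position'],s['joints'].round(2),R(s['ee_rot']).round(3)[:,0])
T=blobs('wrist',(.017,.022),s); cv2.imwrite('pics/w9.png',T[...,::-1])
c=cam('wrist',s);print(px(c,(.548,-.214,.044)),px(c,(.548,-.214,.022)))
E
```

```text
[ 0.54635764 -0.21134171  0.2072676 ] [ 0.46  0.42 -0.25  1.7   0.12  1.03 -1.24] [0.987 0.159 0.   ]
2174 (337.8, 76.9) 27.2 [array([ 0.6644, -0.2129]), array([ 0.6637, -0.2127])]
2068 (320.1, 181.7) 25.9 [array([ 0.548 , -0.2127]), array([ 0.549 , -0.2125])]
[321.47473753 187.04718286] [321.290241   182.77771881]
```

View pics/w9.png

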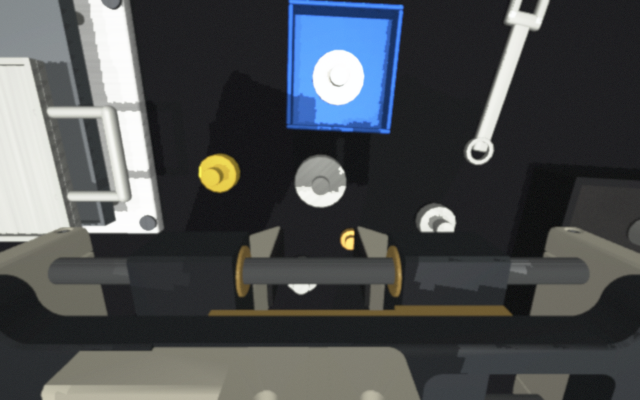

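weight_a is at (320,182), world (0.549, -0.2125), almost under the tool. The cap is still flat in the tray.

>>> jog_arm --moves '[{"fingers": 0.1,"xyz": [0.2,0.1,5],"angular": [0,0,0]},{"fingers": 0.1,"xyz": [0.2,0.1,10],"angular": [0,0,0]},{"fingers": 0.1,"xyz": [0.2,0.1,14],"angular": [0,0,0]},{"fingers": 0.1,"xyz": [0.2,0.1,16.5],"angular": [0,0,0]},{"fingers": 0.1,"xyz": [0.2,0.1,16.5],"angular": [0,0,0]},{"fingers": 1,"xyz": [0.2,0.1,16.5],"angular": [0,0,0]},{"fingers": 1,"xyz": [0.2,0.1,16.5],"angular": [0,0,0]},{"fingers": 1,"xyz": [0.2,0.1,16.5],"angular": [0,0,0]},{"fingers": 1,"xyz": [0.2,0.1,16.5],"angular": [0,0,0]},{"fingers": 1,"xyz": [0.2,0.1,13.5],"angular": [0,0,0]},{"fingers": 1,"xyz": [0.2,0.1,8],"angular": [0,0,0]},{"fingers": 1,"xyz": [0.2,0.1,1],"angular": [0,0,0]}]' --grip_force 30

```text
clock: 25.05
position: [0.5466, -0.2139, 0.1898]
ee_rot: [-3.131, -0.245, 0.005]
force: [1.4, -0.7, -4.7]
width: 0.21
```

Run:
```python
from h import *
s=arm.observe();print(s['position'],s['force'],s['width'],s['ee_rot'])
yaw=.155;ex=np.array([np.cos(yaw),np.sin(yaw),0]);ey=np.array([-ex[1],ex[0],0]);N=np.array([.538,.102,0])
for n,x,y,z in(('a',-40,-35,.131),('b',45,-40,.131),('c',45,35,.131),('d',-40,38,.131)):
    P=N+ex*x/1e3+ey*y/1e3+[0,0,z];print(n,P.round(4),tool(P,s))
```

```text
[ 0.54661068 -0.21387547  0.18983636] [ 1.44578189 -0.69744902 -4.73719703] 0.21043467951682154 [-3.13071746 -0.24543405  0.00519068]
a [0.5039 0.0612 0.131 ] [  0.09 -27.83   5.93]
b [0.5886 0.0694 0.131 ] [  8.58 -27.32   5.9 ]
c [0.5771 0.1435 0.131 ] [  8.6  -34.82   5.91]
d [0.4926 0.1334 0.131 ] [  0.1  -35.13   5.94]
```

>>> jog_arm --moves '[{"fingers": 1,"xyz": [0,-3,0],"angular": [0,0,0]},{"fingers": 1,"xyz": [0,-8,0],"angular": [0,0,0]},{"fingers": 1,"xyz": [0,-13,0],"angular": [0,0,0]},{"fingers": 1,"xyz": [0,-18,0],"angular": [0,0,0]},{"fingers": 1,"xyz": [0,-23,0],"angular": [0,0,0]},{"fingers": 1,"xyz": [0,-26,0],"angular": [0,0,0]},{"fingers": 1,"xyz": [0,-27.8,0],"angular": [0,0,0]},{"fingers": 1,"xyz": [0,-27.8,0],"angular": [0,0,0]},{"fingers": 1,"xyz": [0,-27.8,2.5],"angular": [0,0,0]},{"fingers": 1,"xyz": [0,-27.8,5],"angular": [0,0,0]},{"fingers": 1,"xyz": [0,-27.8,6],"angular": [0,0,0]},{"fingers": 1,"xyz": [0,-27.8,6],"angular": [0,0,0]}]'

```text
clock: 26.55
position: [0.5045, 0.0587, 0.1302]
ee_rot: [3.13, 0.243, -0.002]
force: [-3.7, -2.2, 5.9]
width: 0.209
```

>>> jog_arm --moves '[{"fingers": 0.3,"xyz": [0,0,-0.1],"angular": [0,0,0]},{"fingers": 0.3,"xyz": [0,0,-0.1],"angular": [0,0,0]},{"fingers": 0.3,"xyz": [0,0,-0.3],"angular": [0,0,0]},{"fingers": 0.3,"xyz": [0,0,-3],"angular": [0,0,0]},{"fingers": 0.2,"xyz": [0,0,-7],"angular": [0,0,0]},{"fingers": 0.1,"xyz": [-2.4,5,-8],"angular": [0,0,0]},{"fingers": 0.1,"xyz": [-5,10,-8],"angular": [0,0,0]},{"fingers": 0.1,"xyz": [-7.5,15,-8],"angular": [0,0,0]},{"fingers": 0.1,"xyz": [-10,20,-8],"angular": [0,0,0]},{"fingers": 0.1,"xyz": [-12.8,25.2,-8],"angular": [0,0,0]},{"fingers": 0.1,"xyz": [-12.8,25.2,-8],"angular": [0,0,0]},{"fingers": 0.1,"xyz": [-12.8,25.2,-8],"angular": [0,0,0]}]'

```text
clock: 28.05
position: [0.4178, -0.2079, 0.2099]
ee_rot: [-3.132, -0.245, -0.001]
force: [0.5, 1.1, -0.8]
width: 0.449
```

Run:
```python
from h import *
s=arm.observe();print(s['position'],s['joints'].round(2))
T=blobs('wrist',(.017,),s)
yaw=.155;ex=np.array([np.cos(yaw),np.sin(yaw),0]);ey=np.array([-ex[1],ex[0],0]);N=np.array([.538,.102,0])
print('top');T=blobs('top',(.017,.112),s)
```

```text
[ 0.41779316 -0.20786551  0.20985615] [ 0.54  0.23 -0.23  1.98  0.06  0.94 -1.13]
1231 (469.3, 115.7) 21.6 [array([ 0.5195, -0.3624])]
1047 (319.9, 181.0) 18.5 [array([ 0.4197, -0.209 ])]
704 (424.5, 191.4) 15.9 [array([ 0.4267, -0.335 ])]
top
470 (331.5, 112.5) 12.6 [array([ 0.7806, -0.034 ]), array([ 0.7416, -0.03  ])]
102 (205.4, 110.3) 5.9 [array([0.806 , 0.2958]), array([0.765 , 0.2748])]
337 (403.9, 152.5) 10.5 [array([ 0.6602, -0.2129]), array([ 0.6303, -0.1952])]
140 (621.7, 170.1) 7.0 [array([ 0.581 , -0.7636]), array([ 0.5571, -0.7041])]
138 (602.0, 173.5) 6.9 [array([ 0.575 , -0.7118]), array([ 0.5515, -0.6562])]
142 (582.3, 176.1) 7.0 [array([ 0.5711, -0.6603]), array([ 0.548 , -0.6087])]
139 (562.5, 179.5) 7.0 [array([ 0.5651, -0.6085]), array([ 0.5425, -0.5608])]
69 (144.3, 207.7) 4.7 [array([0.5538, 0.4498]), array([0.532 , 0.4171])]
```

>>> jog_arm --moves '[{"fingers": 0.1,"xyz": [0.2,0.1,5],"angular": [0,0,0]},{"fingers": 0.1,"xyz": [0.2,0.1,10],"angular": [0,0,0]},{"fingers": 0.1,"xyz": [0.2,0.1,15],"angular": [0,0,0]},{"fingers": 0.1,"xyz": [0.2,0.1,17.2],"angular": [0,0,0]},{"fingers": 0.1,"xyz": [0.2,0.1,17.2],"angular": [0,0,0]},{"fingers": 1,"xyz": [0.2,0.1,17.2],"angular": [0,0,0]},{"fingers": 1,"xyz": [0.2,0.1,17.2],"angular": [0,0,0]},{"fingers": 1,"xyz": [0.2,0.1,17.2],"angular": [0,0,0]},{"fingers": 1,"xyz": [0.2,0.1,17.2],"angular": [0,0,0]},{"fingers": 1,"xyz": [0.2,0.1,14],"angular": [0,0,0]},{"fingers": 1,"xyz": [0.2,0.1,8],"angular": [0,0,0]},{"fingers": 1,"xyz": [0.2,0.1,1.2],"angular": [0,0,0]}]'

```text
clock: 29.65
position: [0.4188, -0.2087, 0.1936]
ee_rot: [-3.131, -0.246, 0.002]
force: [1.9, -1.3, -2.4]
width: 0.205
```

>>> jog_arm --moves '[{"fingers": 1,"xyz": [4,-4.7,0],"angular": [0,0,0]},{"fingers": 1,"xyz": [8,-9.4,0],"angular": [0,0,0]},{"fingers": 1,"xyz": [12,-14.1,0],"angular": [0,0,0]},{"fingers": 1,"xyz": [16,-18.8,0],"angular": [0,0,0]},{"fingers": 1,"xyz": [19,-22.5,0],"angular": [0,0,0]},{"fingers": 1,"xyz": [21.1,-24.9,0],"angular": [0,0,0]},{"fingers": 1,"xyz": [21.1,-24.9,0],"angular": [0,0,0]},{"fingers": 1,"xyz": [21.1,-24.9,0],"angular": [0,0,0]},{"fingers": 1,"xyz": [21.1,-24.9,3],"angular": [0,0,0]},{"fingers": 1,"xyz": [21.1,-24.9,4.5],"angular": [0,0,0]},{"fingers": 1,"xyz": [21.1,-24.9,4.5],"angular": [0,0,0]}]'

```text
clock: 31.02
position: [0.5882, 0.0687, 0.1462]
ee_rot: [3.131, 0.244, -0.004]
force: [0.7, 0.0, -1.8]
width: 0.209
```

>>> jog_arm --moves '[{"fingers": 1,"xyz": [0,0,1],"angular": [0,0,0]},{"fingers": 1,"xyz": [0,0,1.5],"angular": [0,0,0]},{"fingers": 1,"xyz": [0,0,1.8],"angular": [0,0,0]},{"fingers": 1,"xyz": [0,0,1.8],"angular": [0,0,0]}]'

```text
clock: 31.52
position: [0.5892, 0.07, 0.1291]
ee_rot: [3.132, 0.246, -0.0]
force: [-0.2, 0.2, -2.5]
width: 0.21
```

>>> jog_arm --moves '[{"fingers": 1,"xyz": [0,0,0.15],"angular": [0,0,0]},{"fingers": 1,"xyz": [0,0,0.25],"angular": [0,0,0]},{"fingers": 1,"xyz": [0,0,0.25],"angular": [0,0,0]}]'

```text
clock: 31.9
position: [0.5895, 0.0699, 0.1271]
ee_rot: [3.132, 0.246, 0.001]
force: [-1.0, -1.0, 2.7]
width: 0.209
```

>>> jog_arm --moves '[{"fingers": 0.3,"xyz": [0,0,0],"angular": [0,0,0]},{"fingers": 0.3,"xyz": [0,0,0],"angular": [0,0,0]},{"fingers": 0.3,"xyz": [0,0,-0.3],"angular": [0,0,0]},{"fingers": 0.3,"xyz": [0,0,-3],"angular": [0,0,0]},{"fingers": 0.2,"xyz": [0,0,-7],"angular": [0,0,0]},{"fingers": 0.1,"xyz": [-2,6,-8],"angular": [0,0,0]},{"fingers": 0.1,"xyz": [-4,12,-8],"angular": [0,0,0]},{"fingers": 0.1,"xyz": [-6,18,-8],"angular": [0,0,0]},{"fingers": 0.1,"xyz": [-8,24,-8],"angular": [0,0,0]},{"fingers": 0.1,"xyz": [-10,30,-8],"angular": [0,0,0]},{"fingers": 0.1,"xyz": [-12,36,-8],"angular": [0,0,0]},{"fingers": 0.1,"xyz": [-13.7,41.7,-8],"angular": [0,0,0]}]'

```text
clock: 33.4
position: [0.5188, -0.363, 0.2072]
ee_rot: [3.132, 0.246, 0.001]
force: [2.0, -1.3, -0.3]
width: 0.445
```

>>> jog_arm --moves '[{"fingers": 0.1,"xyz": [0,0,0],"angular": [0,0,0]},{"fingers": 0.1,"xyz": [0,0,0],"angular": [0,0,0]},{"fingers": 0.1,"xyz": [0,0,0],"angular": [0,0,0]}]'

```text
clock: 33.78
position: [0.5201, -0.3592, 0.2069]
ee_rot: [-3.131, -0.25, -0.001]
force: [0.4, 0.4, 0.6]
width: 0.45
```

Run:
```python
from h import *
s=arm.observe();print(s['position'],s['joints'].round(2))
T=blobs('wrist',(.013,.017,),s)
```

```text
[ 0.52010865 -0.35917295  0.20689311] [ 0.67  0.49 -0.22  1.59  0.11  1.08 -0.99]
2472 (202.5, 27.0) 30.6 [array([ 0.6638, -0.2132]), array([ 0.6629, -0.2148])]
1084 (322.1, 184.2) 18.8 [array([ 0.5184, -0.3634]), array([ 0.5193, -0.3632])]
856 (542.0, 194.0) 18.0 [array([ 0.5488, -0.6273]), array([ 0.5493, -0.6239])]
847 (590.9, 197.8) 18.4 [array([ 0.5537, -0.6873]), array([ 0.5541, -0.6833])]
```

>>> jog_arm --moves '[{"fingers": 0.1,"xyz": [-0.1,0.4,5],"angular": [0,0,0]},{"fingers": 0.1,"xyz": [-0.1,0.4,10],"angular": [0,0,0]},{"fingers": 0.1,"xyz": [-0.1,0.4,15],"angular": [0,0,0]},{"fingers": 0.1,"xyz": [-0.1,0.4,16.9],"angular": [0,0,0]},{"fingers": 0.1,"xyz": [-0.1,0.4,16.9],"angular": [0,0,0]},{"fingers": 1,"xyz": [-0.1,0.4,16.9],"angular": [0,0,0]},{"fingers": 1,"xyz": [-0.1,0.4,16.9],"angular": [0,0,0]},{"fingers": 1,"xyz": [-0.1,0.4,16.9],"angular": [0,0,0]},{"fingers": 1,"xyz": [-0.1,0.4,16.9],"angular": [0,0,0]},{"fingers": 1,"xyz": [-0.1,0.4,14],"angular": [0,0,0]},{"fingers": 1,"xyz": [-0.1,0.4,8],"angular": [0,0,0]},{"fingers": 1,"xyz": [-0.1,0.4,0.9],"angular": [0,0,0]}]'

```text
clock: 35.33
position: [0.5183, -0.365, 0.1906]
ee_rot: [-3.131, -0.246, 0.002]
force: [1.6, -0.9, -1.8]
width: 0.208
```

>>> jog_arm --moves '[{"fingers": 1,"xyz": [1.2,-4,0],"angular": [0,0,0]},{"fingers": 1,"xyz": [2.5,-9,0],"angular": [0,0,0]},{"fingers": 1,"xyz": [4,-14,0],"angular": [0,0,0]},{"fingers": 1,"xyz": [5.4,-19.5,0],"angular": [0,0,0]},{"fingers": 1,"xyz": [7,-25,0],"angular": [0,0,0]},{"fingers": 1,"xyz": [8.5,-30.5,0],"angular": [0,0,0]},{"fingers": 1,"xyz": [10,-36,0],"angular": [0,0,0]},{"fingers": 1,"xyz": [11.5,-41.5,0],"angular": [0,0,0]},{"fingers": 1,"xyz": [12.8,-46,0],"angular": [0,0,0]},{"fingers": 1,"xyz": [13.7,-49.2,0],"angular": [0,0,0]},{"fingers": 1,"xyz": [13.7,-49.2,0],"angular": [0,0,0]},{"fingers": 1,"xyz": [13.7,-49.2,0],"angular": [0,0,0]}]'

```text
clock: 36.83
position: [0.5773, 0.1412, 0.1891]
ee_rot: [3.131, 0.245, -0.001]
force: [0.8, -0.6, -2.3]
width: 0.208
```

Run:
```python
from h import *
s=arm.observe();print(s['position'],s['force'],s['width'])
```

```text
[0.57730543 0.1411617  0.18912244] [ 0.79148159 -0.57174943 -2.31668606] 0.20768471890675483
```

>>> jog_arm --moves '[{"fingers": 1,"xyz": [0,0,2.5],"angular": [0,0,0]},{"fingers": 1,"xyz": [0,0,5],"angular": [0,0,0]},{"fingers": 1,"xyz": [0,0,5.8],"angular": [0,0,0]},{"fingers": 1,"xyz": [0,0,6.0],"angular": [0,0,0]},{"fingers": 1,"xyz": [0,0,6.1],"angular": [0,0,0]},{"fingers": 1,"xyz": [0,0,6.1],"angular": [0,0,0]}]'

```text
clock: 37.58
position: [0.5779, 0.1422, 0.129]
ee_rot: [-3.132, -0.246, -0.002]
force: [0.5, 0.7, -1.5]
width: 0.209
```

>>> jog_arm --moves '[{"fingers": 1,"xyz": [0,0,0.1],"angular": [0,0,0]},{"fingers": 1,"xyz": [0,0,0.2],"angular": [0,0,0]},{"fingers": 1,"xyz": [0,0,0.2],"angular": [0,0,0]}]'

```text
clock: 37.95
position: [0.5781, 0.142, 0.1282]
ee_rot: [3.132, 0.245, 0.003]
force: [-4.7, -3.1, 13.6]
width: 0.205
```

>>> jog_arm --moves '[{"fingers": 0.3,"xyz": [0,0,-0.1],"angular": [0,0,0]},{"fingers": 0.3,"xyz": [0,0,-0.1],"angular": [0,0,0]},{"fingers": 0.3,"xyz": [0,0,-0.4],"angular": [0,0,0]},{"fingers": 0.3,"xyz": [0,0,-4],"angular": [0,0,0]},{"fingers": 0.2,"xyz": [0,0,-8],"angular": [0,0,0]},{"fingers": 0.1,"xyz": [-2.6,5.2,-8],"angular": [0,0,0]},{"fingers": 0.1,"xyz": [-5.2,10.4,-8],"angular": [0,0,0]},{"fingers": 0.1,"xyz": [-7.8,15.6,-8],"angular": [0,0,0]},{"fingers": 0.1,"xyz": [-10.4,20.8,-8],"angular": [0,0,0]},{"fingers": 0.1,"xyz": [-13,26,-8],"angular": [0,0,0]},{"fingers": 0.1,"xyz": [-15.6,31.2,-8],"angular": [0,0,0]},{"fingers": 0.1,"xyz": [-18.2,36.4,-8],"angular": [0,0,0]}]'

```text
clock: 39.45
position: [0.4539, -0.2475, 0.2065]
ee_rot: [3.132, 0.246, 0.001]
force: [1.4, -0.2, 0.9]
width: 0.454
```

>>> jog_arm --moves '[{"fingers": 0.1,"xyz": [-2.6,5.2,0],"angular": [0,0,0]},{"fingers": 0.1,"xyz": [-4.2,8.3,0],"angular": [0,0,0]},{"fingers": 0.1,"xyz": [-4.2,8.3,0],"angular": [0,0,0]},{"fingers": 0.1,"xyz": [-4.2,8.3,0],"angular": [0,0,0]},{"fingers": 0.1,"xyz": [-4.2,8.3,0],"angular": [0,0,0]}]'

```text
clock: 40.08
position: [0.4267, -0.333, 0.2063]
ee_rot: [-3.131, -0.249, -0.0]
force: [-0.3, -0.8, -0.6]
width: 0.447
```

Run:
```python
from h import *
s=arm.observe();print(s['position'],s['joints'].round(2))
T=blobs('wrist',(.013,.017,),s)
```

```text
[ 0.42667144 -0.33297981  0.20628107] [ 0.7   0.35 -0.18  1.82  0.07  0.99 -0.92]
1062 (605.5, 103.0) 20.5 [array([ 0.5658, -0.6323]), array([ 0.565 , -0.6286])]
678 (321.3, 182.6) 15.0 [array([ 0.4268, -0.3361]), array([ 0.4276, -0.3359])]
```

>>> jog_arm --moves '[{"fingers": 0.1,"xyz": [0,0.3,5],"angular": [0,0,0]},{"fingers": 0.1,"xyz": [0,0.3,10],"angular": [0,0,0]},{"fingers": 0.1,"xyz": [0,0.3,15],"angular": [0,0,0]},{"fingers": 0.1,"xyz": [0,0.3,17.2],"angular": [0,0,0]},{"fingers": 0.1,"xyz": [0,0.3,17.2],"angular": [0,0,0]},{"fingers": 1,"xyz": [0,0.3,17.2],"angular": [0,0,0]},{"fingers": 1,"xyz": [0,0.3,17.2],"angular": [0,0,0]},{"fingers": 1,"xyz": [0,0.3,17.2],"angular": [0,0,0]},{"fingers": 1,"xyz": [0,0.3,17.2],"angular": [0,0,0]},{"fingers": 1,"xyz": [0,0.3,13],"angular": [0,0,0]},{"fingers": 1,"xyz": [0,0.3,7.5],"angular": [0,0,0]},{"fingers": 1,"xyz": [0,0.3,1.5],"angular": [0,0,0]}]'

```text
clock: 41.62
position: [0.4259, -0.337, 0.1929]
ee_rot: [-3.131, -0.246, 0.001]
force: [0.8, -1.2, -2.2]
width: 0.206
```

>>> jog_arm --moves '[{"fingers": 1,"xyz": [1.2,-4,0],"angular": [0,0,0]},{"fingers": 1,"xyz": [2.8,-9,0],"angular": [0,0,0]},{"fingers": 1,"xyz": [4.3,-14,0],"angular": [0,0,0]},{"fingers": 1,"xyz": [6,-19.5,0],"angular": [0,0,0]},{"fingers": 1,"xyz": [7.7,-25,0],"angular": [0,0,0]},{"fingers": 1,"xyz": [9.4,-30.5,0],"angular": [0,0,0]},{"fingers": 1,"xyz": [11,-36,0],"angular": [0,0,0]},{"fingers": 1,"xyz": [12.7,-41.5,0],"angular": [0,0,0]},{"fingers": 1,"xyz": [13.9,-45.3,0],"angular": [0,0,0]},{"fingers": 1,"xyz": [13.9,-45.3,0],"angular": [0,0,0]},{"fingers": 1,"xyz": [13.9,-45.3,0],"angular": [0,0,0]}]'

```text
clock: 43.0
position: [0.4928, 0.1311, 0.1912]
ee_rot: [3.131, 0.246, -0.001]
force: [0.2, -0.4, -1.5]
width: 0.21
```

>>> jog_arm --moves '[{"fingers": 1,"xyz": [0,0,2.5],"angular": [0,0,0]},{"fingers": 1,"xyz": [0,0,5],"angular": [0,0,0]},{"fingers": 1,"xyz": [0,0,6.2],"angular": [0,0,0]},{"fingers": 1,"xyz": [0,0,6.5],"angular": [0,0,0]},{"fingers": 1,"xyz": [0,0,6.6],"angular": [0,0,0]},{"fingers": 1,"xyz": [0,0,6.6],"angular": [0,0,0]}]'

```text
clock: 43.75
position: [0.4935, 0.1319, 0.1259]
ee_rot: [-3.132, -0.246, -0.002]
force: [-0.0, 0.3, -1.2]
width: 0.207
```

>>> jog_arm --moves '[{"fingers": 1,"xyz": [0,0,0.1],"angular": [0,0,0]},{"fingers": 1,"xyz": [0,0,0.2],"angular": [0,0,0]},{"fingers": 1,"xyz": [0,0,0.2],"angular": [0,0,0]}]'

```text
clock: 44.12
position: [0.4935, 0.1318, 0.1245]
ee_rot: [3.132, 0.246, 0.002]
force: [-3.4, -1.6, 12.6]
width: 0.21
```

Contact again. I'll release, back away, and look at everything.

>>> jog_arm --moves '[{"fingers": 0.3,"xyz": [0,0,-0.1],"angular": [0,0,0]},{"fingers": 0.3,"xyz": [0,0,-0.1],"angular": [0,0,0]},{"fingers": 0.3,"xyz": [0,0,-0.4],"angular": [0,0,0]},{"fingers": 0.3,"xyz": [0,0,-4],"angular": [0,0,0]},{"fingers": 0.3,"xyz": [0,0,-9],"angular": [0,0,0]},{"fingers": 0.3,"xyz": [0,5,-13],"angular": [0,0,0]},{"fingers": 0.3,"xyz": [-3,10,-13],"angular": [0,0,0]},{"fingers": 0.3,"xyz": [-4,15,-13],"angular": [0,0,0]},{"fingers": 0.3,"xyz": [-4,20,-13],"angular": [0,0,0]},{"fingers": 0.3,"xyz": [-4,25,-13],"angular": [0,0,0]},{"fingers": 0.3,"xyz": [-4,30,-13],"angular": [0,0,0]},{"fingers": 0.3,"xyz": [-4,35,-13],"angular": [0,0,0]}]'

```text
clock: 45.62
position: [0.5083, -0.2217, 0.2534]
ee_rot: [3.132, 0.246, 0.0]
force: [1.2, -0.1, 0.4]
width: 0.35
```

Run:
```python
from h import *
s=arm.observe();print(s['position'],s['width'],s['clock'])
T=imaging.get_image('top');S=imaging.get_image('scene')
a=cv2.resize(T[90:320,120:500,::-1],(760,300) ,interpolation=cv2.INTER_CUBIC)
a=cv2.resize(T[120:270,150:350,::-1],(400,300),interpolation=cv2.INTER_CUBIC)
a2=cv2.resize(T[90:320,320:500,::-1],(235,300))
b=cv2.resize(S[120:290,200:540,::-1],(600,300),interpolation=cv2.INTER_CUBIC)
w=np.zeros((600,640,3),'uint8');w[:300,:400]=a;w[:300,402:637]=a2;w[300:,:600]=b
cv2.imwrite('pics/f.png',w)
```

```text
[ 0.50826039 -0.22167538  0.25341497] 0.34978375980090487 45.625
```

View pics/f.png

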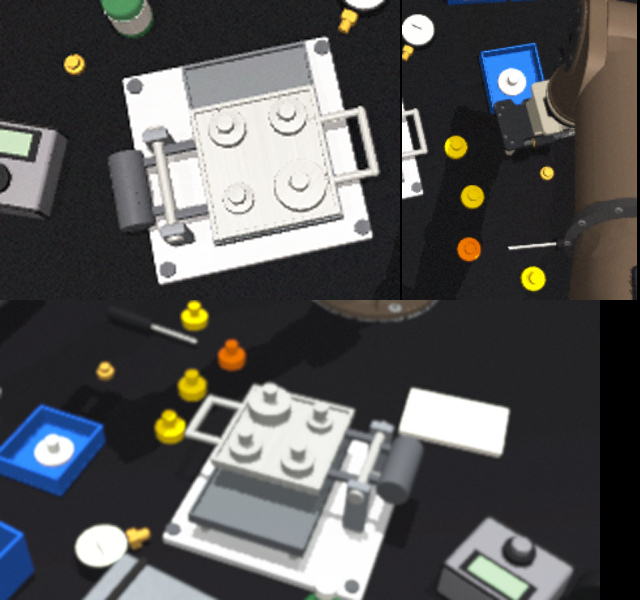

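```bash
python3 -c "
from h import *
print(job.sign_off())"
```

```text
the job is handed in; nothing more can be done
None
```

The load cell is set up for its dead-weight check and the job was handed in at about 46 s of the 210 s allowed.

- **Cap:** it is off the nest and lying flat in the blue tray.
- **Ball:** I nudged it along the deck between open fingers without gripping it, and it dropped into the nest. Before the plate came down, the wrist camera showed it within about a pixel of the seated position.
- **Plate:** I guided it down by the handle, let it go within a few millimetres of level, and then saw it level, resting on the ball.
- **Zero key:** I pressed it to its stop while the pan was still empty. The force rose from 4.5 N to 10 N at the stop.
- **Weights:** all four were out, and all four stand on the pan side by side. `weight_a` was knocked about 2 cm during the run; I measured it again before picking it up.

The last top and scene pictures show the four weights flat on the pan, the plate level, the cap in the tray, and the gripper clear. No bystander in view looked moved; the wrench was hidden by the arm and outside the scene crop.

- **Tightest margin:** `weight_a` sits about 2 mm inside the pan rim by calculation. The height at which it touched down shows it is on the pan face, not on the rim.
- **Camera agreement:** the top and wrist cameras differed by 2–4 mm in places, and I used the wrist camera for the close work.

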